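Load the drawn-out tray, then hold the display case's hood open

ROBOT

A 7-joint arm with a two-finger parallel gripper is mounted at the origin on a cart in front of the work surface, level with it; the furniture and walls round the work are solid. World frame = base frame: x ahead of the robot, y to its left, z up, the work surface at z = 0. Lengths are in m, angles in rad, forces in N, time in s.
With the tool pointing down it reaches from about 0.425 to 0.925 m from the base axis. Payload 6.8 kg.
Tool frame: the origin (TCP) lies at the very end of the fingers, on their centre line; the grasp point (between the pads) lies 19 mm behind it; z points along the fingers, y is the line along which they close (so a half turn about z gives the same grasp; the last joint's range is limited). The gripper opens to 85 mm and grips with 20 to 120 N. Pads are 22 mm wide; open, the fingers measure 114 mm over their backs; the gripper's body (76 mm by 85 mm) begins 54 mm behind the grasp point. The pads swing forward as they close: fully open they stand 13 mm farther back than shut.
Start: joints at [1.193, 0.477, 0.022, 1.555, -0.011, 1.109, -0.083], TCP at [0.18, -0.651, 0.231] pointing down, gripper open.
Joint ranges: [-2.96, 2.96], [-0.34, 2.1], [-1.41, 1.46], [0.24, 2.44], [-1.37, 4.51], [0.17, 1.92], [-2.96, 2.96]. Speed limits (rad/s): [2.39, 2.39, 3.14, 3.14, 3.14, 3.14, 3.14].

INTERFACE

Orientations are given as a unit quaternion [w, x, y, z].
In Python, from station import bot gives the robot as it stands.
- The arm moves only by the tool nudge_tcp, called after "Call:" by a JSON object that holds its "name" and its "arguments". Schema: {"type":"object","properties":{"increments":{"type":"array","items":{"type":"object","properties":{"d":{"type":"array","items":{"type":"number"},"minItems":3,"maxItems":3},"spin":{"type":"number"},"jaw":{"type":"number"}},"additionalProperties":false,"required":["jaw"]},"minItems":1,"maxItems":20},"squeeze":{"type":"number"},"only":{"type":"string"},"quiet":{"type":"boolean"},"lines":{"type":"string"}},"required":["increments"],"additionalProperties":false}. increments is a list of rows, 1 to 20 of them, each an object with the fields d (a list: dx, dy, dz in m), spin (a turn about the tool's z in rad), jaw (the opening from 0.0 (shut) to 1.0 (fully open)); a field left out counts as zero (the opening has to be given); each row shifts and turns the commanded pose from where the row before left it, along the tool's axes as they then stand; what a row does not reach is not made up. A row lasts 1/10 s, in which the tool goes at most 0.05 m and 0.15 rad, less where a joint would pass 70% of its speed; a pose out of reach is approached as far as the arm can. The fingers move at their own pace and stop on an object; squeeze is the grip in N (left out, the last holds). Time passes only in rows, so rows that do not move let the fingers close. The tool returns the time, the measured TCP pose, the force, the opening and the grip force at its end. only (a regular expression) keeps the lines of the reply that match it, lines (a string "A,B") keeps lines A to B, and quiet returns only ok. Input that does not fit is refused with a message, and nothing moves.
- bot.get_obs(): the state, without advancing time (a new reading comes with each control period).
- bot.read_camera(name): name is "scene" or "side" or "wrist"; returns the picture (480x640x3 uint8, blue, green, red); there is no depth.
- bot.camera_info(name): a dict with "vertical_fov" (degrees; the focal length in pixels is half the picture's height over the tangent of half this angle, whatever the lens; pixels are square), "cx", "cy" (the principal point, pixels), "view" (4x4, takes a point from world to camera coordinates); the wrist camera has in their place "hand_eye" (4x4, takes a point from camera to tool coordinates, whose origin is the TCP and whose axes are the flange's). Camera axes: x right, y up, looking along -z (the intrinsics and any distortion apply to the point x, -y, -z); pixel columns grow to the right and rows downward; lengths in m; the calibration is good to about 2 mm. A picture is of the moment at which its call begins: read the wrist's pose just before it. camera_info takes no time and is no camera call.
- bot.hand_in(): hands the job in; it is judged then, once.
The state is a dict: "t": time; "q": joint angles; "joint_vel": joint speeds; "joint_torque": joint torques, N m; "eef_pos": TCP position; "tool_rot": TCP orientation; "contact_force": force on the tool from outside, world axes, zero at the start; "torque": the same for the moment, N m; "gripper_width": opening from 0.0 (shut) to 1.0 (fully open); "grasp_force": force on a finger pad.
Only numpy, scipy, OpenCV 4.12 (cv2) and the standard library are available. Lean on these libraries where they do the work, as an engineer would, in place of code of your own. Each camera call takes 0.05 s, during which the arm holds its last target. There are 200 camera calls.

TASK

Lay the two cartons (brown-and-white and blue-and-white) gently and flat, the way up they lie now, in the two compartments of the display case's drawn-out tray, one in each, whichever goes where. Then lift the case's hood by the handle on its top and hold it open at 60 degrees, so that a colleague can slide the tray in under it; it has no stay and falls shut if let go, so finish while still holding it there. Leave everything else on the stall alone.

Things in the scene. Friction and masses are not known exactly. Their poses are not given: they have to be found in the camera images.
- case: Fixed display case on a black base board 345x192x10 mm; origin: centre of the board's underside; x front to back, y across, z up. White tray (148x170 mm, fixed here, drawn out in front, centre x=-96 mm): two compartments across the case, a narrow card channel between; rim 34 mm above the worktop, walls 4 mm. The shut hood slopes back from x=0 at its foot to x=26 mm at its top, 93 mm up.
- front_slot (a point): Centre of the floor of the tray's front compartment, 16 mm above the worktop. Compartment inside: 60 mm along x, 162 mm along y, 18 mm deep to the rim. Axes as the case.
- rear_slot (a point): Centre of the floor of the tray's rear compartment: same size, height and axes as the front one, 80 mm behind it; the foot of the shut hood is 56 mm behind this point, its top edge 82 mm.
- hood (a joint): Opening angle of the hood in rad: 0 shut, 1.4 the stop (it falls shut from there too); 60 degrees is 1.047. Clear top 137x194 mm with steel edges and a sloping 64 mm front, about 0.46 kg, free-running hinge along the case's y at the back; opening lifts the front up and back.
- hood_hinge (a point): Point on the hood's hinge line at its middle: case x=163 mm, 90 mm above the worktop. Turns with the hood; with the hood shut its axes are the case's.
- hood_handle: Black handle sleeve on top of the hood, a round bar 14 mm thick and 100 mm long between two steel posts; origin: its middle, 115 mm in front of the hinge line and 41 mm above it when shut (31 mm of air under it). It lies along the case's y (its own y) and turns freely about itself, so a gripper that pinches it from above can keep its tilt while the hood swings.
- brown_carton: Printed card box, brown and white, 150 (x) x 52 (y) x 46 (z) mm, 0.18 kg, lying flat on the worktop at the right, under the blue one. Origin: centre of its underside. Grip from above across the 52 mm width.
- blue_carton: Printed card box, blue and white, 150 (x) x 52 (y) x 46 (z) mm, 0.18 kg, lying flat on top of the brown one. Origin: centre of its underside. Grip from above across the 52 mm width.
- upright_carton: Brown-and-white card box standing upright, 46x52x150 mm, behind the tray of sweets. Origin: centre of its underside. Leave alone.
- marker: White marker pen with a blue cap, 135 mm long (y), 16 mm thick, lying near the front edge. Origin under its middle. Leave alone.

How it is judged:
By the outcome, as a careful person would: the job done as asked, in the order asked, and still so for the second after the job is handed in, while the arm keeps its last pose, push and grip.
It also fails if it takes over 64 s, if anything falls off the work surface, if the arm or the gripper's body presses on something with over 40 N, if the wrist force passes 120 N, or if a joint passes its speed limit or range.

## Working session

There is one attempt and no reset: what is moved stays moved. The work goes in short steps, Python scripts to look and compute and a tool call to move; the robot and the scene stay as the last step left them, time stands still between calls to the robot, and variables do not carry over. Pictures are saved under pics/ and viewed, at most 10 in all, crops included, and the job is handed in when it is done.

```bash
ls; mkdir -p pics; python3 - <<'E'
from station import bot
import cv2
for n in ["scene","side","wrist"]:
    cv2.imwrite(f"pics/{n}0.png",bot.read_camera(n)); print(n,bot.camera_info(n))
o=bot.get_obs(); print(o)
E
```

```text
pics
station.py
scene {'vertical_fov': 49.23479083757044, 'cx': 316.33481908541376, 'cy': 239.9731018416815, 'view': array([[-0.63905451, -0.76915991, -0.00154131,  0.29313602],
       [ 0.60239773, -0.50174456,  0.62078126, -0.42049833],
       [-0.4782534 ,  0.39578458,  0.78398231, -0.83950715],
       [ 0.        ,  0.        ,  0.        ,  1.        ]])}
side {'vertical_fov': 45.934063541457775, 'cx': 318.31672121392234, 'cy': 233.87276103954534, 'view': array([[ 0.99987725, -0.01537119,  0.00303604, -0.55520629],
       [ 0.00801596,  0.66834207,  0.74381088, -0.02629883],
       [-0.01346238, -0.74369524,  0.66838324, -1.30556781],
       [ 0.        ,  0.        ,  0.        ,  1.        ]])}
wrist {'vertical_fov': 69.15710939826516, 'cx': 316.02853910920896, 'cy': 234.01869140270924, 'hand_eye': array([[ 1.18925674e-03,  9.60904324e-01,  2.76878072e-01,
         7.08327799e-02],
       [ 9.99998531e-01, -8.00927405e-04, -1.51561440e-03,
         4.50326550e-04],
       [-1.23460119e-03,  2.76879467e-01, -9.60903864e-01,
        -1.43048558e-01],
       [ 0.00000000e+00,  0.00000000e+00,  0.00000000e+00,
         1.00000000e+00]])}
{'t': 0.15, 'q': array([ 1.19291894,  0.47764755,  0.02236634,  1.55617123, -0.01147919,
        1.10928986, -0.08310868]), 'joint_vel': array([-0.00077658, -0.00271684,  0.00062276, -0.00080499,  0.00066257,
       -0.00011046, -0.00165107]), 'joint_torque': array([ 2.63308015e-03, -5.96926618e+01,  1.61028631e+00, -2.81488699e+01,
        1.26924890e-02,  6.64486855e-03,  3.40237875e-05]), 'eef_pos': array([ 0.17976325, -0.65017715,  0.23054684]), 'tool_rot': array([-6.76265326e-04,  9.90915970e-01,  1.34480698e-01, -1.54832896e-04]), 'contact_force': array([0.47248676, 0.10915434, 0.27203121]), 'torque': array([ 0.00458934,  0.02782874, -0.01025335]), 'grasp_force': 0.0, 'gripper_width': 1.0015705462491722}
```
Note the wrist force etc. Distorsion? "the intrinsics and any distortion" - no distortion given.

View pics/scene0.png

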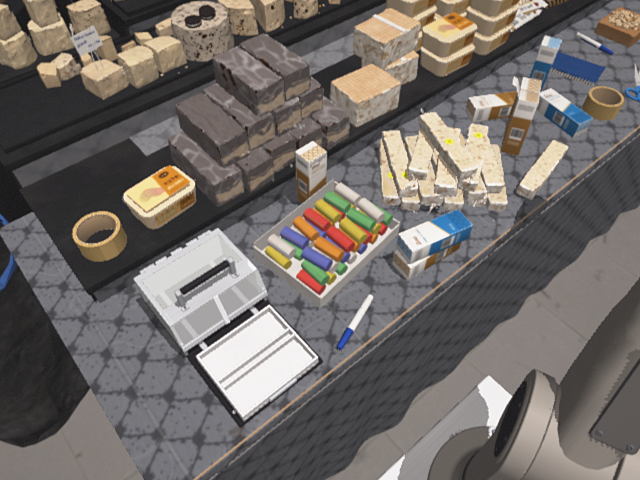

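View pics/side0.png

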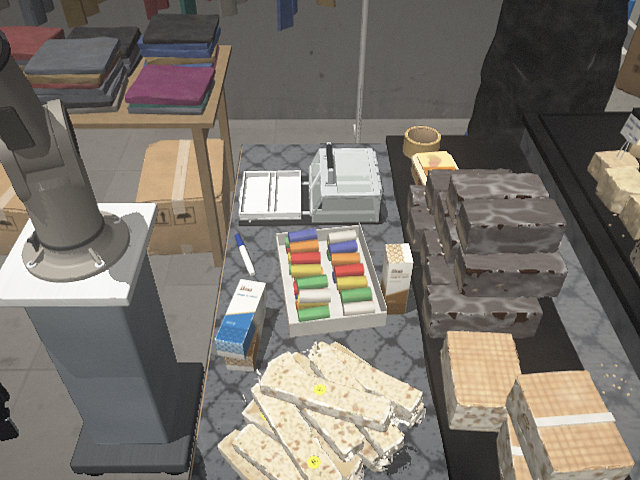

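```bash
cat > h.py <<'E'
import numpy as np, cv2
from station import bot
from scipy.spatial.transform import Rotation as R
def cam(n,obs=None):
    c=bot.camera_info(n); f=240/np.tan(np.radians(c['vertical_fov'])/2)
    if 'view' in c: M=np.linalg.inv(c['view'])
    else:
        T=np.eye(4); q=obs['tool_rot']; T[:3,:3]=R.from_quat(q[[1,2,3,0]]).as_matrix(); T[:3,3]=obs['eef_pos']; M=T@c['hand_eye']
    return f,c['cx'],c['cy'],M
def ray(n,uv,z,obs=None):
    f,cx,cy,M=cam(n,obs); uv=np.atleast_2d(np.array(uv,float))
    d=np.c_[(uv[:,0]-cx)/f,-(uv[:,1]-cy)/f,-np.ones(len(uv))]@M[:3,:3].T
    o=M[:3,3]; return o+d*((z-o[2])/d[:,2])[:,None]
def proj(n,P,obs=None):
    f,cx,cy,M=cam(n,obs); p=np.c_[np.atleast_2d(P),np.ones(len(np.atleast_2d(P)))]@np.linalg.inv(M).T
    return np.c_[cx+f*p[:,0]/-p[:,2],cy-f*p[:,1]/-p[:,2]]
E
python3 - <<'E'
from h import *
s=cv2.imread('pics/scene0.png'); d=cv2.imread('pics/side0.png')
up=lambda a,w,h:cv2.resize(a,(w,h),interpolation=cv2.INTER_CUBIC)
A=up(s[220:420,130:330],400,400); B=up(d[130:230,230:390],400,250)
C=up(s[200:280,380:480],400,320); D=up(d[270:380,205:275],178,280)
im=np.zeros((600,800,3),np.uint8); im[:400,:400]=A; im[:250,400:]=B; im[250:570,400:]=C; 
im[400:600,:127]=up(d[270:380,205:275],127,200)
cv2.imwrite('pics/c1.png',im)
E
```

View pics/c1.png

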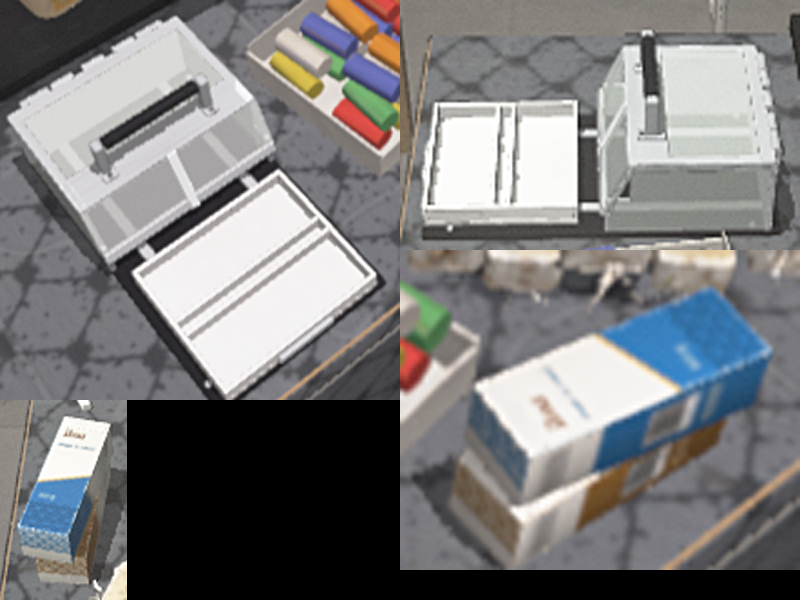

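```bash
python3 - <<'E'
from h import *
np.set_printoptions(precision=4,suppress=True)
def rep(name,P,L):
    print(name,P[:,:2].tolist() and np.round(P[:,:2],4).tolist(),'c',P.mean(0)[:2],'sides',np.linalg.norm(np.roll(P,-1,0)-P,axis=1))
    for i in range(4):
        d=P[(i+1)%4]-P[i]; print('  ang',np.degrees(np.arctan2(d[1],d[0])))
A=lambda L:np.array(L)/2+[130,220]; B=lambda L:(np.array(L)-[400,0])/2.5+[230,130]; C=lambda L:(np.array(L)-[400,250])/4+[380,200]
D=lambda L:(np.array(L)-[0,400])*np.array([70/127,.55])+[205,270]
rep('tray scene',ray('scene',A([(134,270),(277,171),(377,275),(222,385)]),.034),0)
rep('tray side',ray('side',B([(434,101),(578,101),(578,210),(423,210)]),.034),0)
rep('blue scene',ray('scene',C([(714,289),(770,350),(527,455),(472,383)]),.092),0)
rep('blue side',ray('side',D([(62,416),(109,425),(77,532),(24,520)]),.092),0)
E
```

```text
tray scene [[0.5124, 0.2405], [0.5133, 0.0766], [0.3657, 0.072], [0.3723, 0.2393]] c [0.4409 0.1571] sides [0.1639 0.1477 0.1674 0.1401]
  ang -89.66613996851787
  ang -178.2250825907312
  ang 87.74519862185655
  ang 0.4917195858948828
tray side [[0.3651, 0.2435], [0.5145, 0.2418], [0.5157, 0.0656], [0.3693, 0.0673]] c [0.4411 0.1545] sides [0.1494 0.1762 0.1465 0.1762]
  ang -0.6373001105924418
  ang -89.5929223562889
  ang 179.32705819804613
  ang 91.35707773587801
blue scene [[0.4146, -0.3537], [0.3683, -0.3435], [0.4011, -0.1981], [0.4511, -0.21]] c [ 0.4088 -0.2763] sides [0.0473 0.1491 0.0513 0.1483]
  ang 167.64871798844214
  ang 77.28374828324935
  ang -13.361143579294064
  ang -104.2525222322919
blue side [[0.398, -0.1986], [0.449, -0.2124], [0.4259, -0.352], [0.3733, -0.3369]] c [ 0.4116 -0.275 ] sides [0.0529 0.1415 0.0547 0.1405]
  ang -15.077116450632698
  ang -99.40637390546048
  ang 164.04710795017436
  ang 79.9044509330664
```

Call:
{"name": "nudge_tcp", "arguments": {"increments": [{"d":[0.023,-0.0213,0],"jaw":1},{"d":[0.023,-0.0213,0],"jaw":1},{"d":[0.023,-0.0213,0],"jaw":1},{"d":[0.023,-0.0213,0],"jaw":1},{"d":[0.023,-0.0213,0],"jaw":1},{"d":[0.023,-0.0213,0],"jaw":1},{"d":[0.023,-0.0213,0],"jaw":1},{"d":[0.023,-0.0213,0],"jaw":1},{"d":[0.023,-0.0213,0],"jaw":1},{"d":[0.023,-0.0213,0],"jaw":1},{"d":[0.023,-0.0213,0],"jaw":1},{"d":[0.023,-0.0213,0],"jaw":1},{"d":[0.023,-0.0213,0],"jaw":1},{"d":[0.023,-0.0213,0],"jaw":1}]}}

```text
t: 1.55
eef_pos: [0.4111, -0.2762, 0.2312]
tool_rot: [-0.0, 0.991, 0.134, -0.0]
contact_force: [-0.2, -0.8, 0.0]
gripper_width: 1.002
grasp_force: 0.0
```

Call:
{"name": "nudge_tcp", "arguments": {"increments": [{"spin":-0.1,"jaw":1},{"spin":-0.1,"jaw":1},{"spin":-0.1,"jaw":1},{"spin":-0.1,"jaw":1},{"spin":-0.1,"jaw":1},{"spin":-0.1,"jaw":1},{"spin":-0.1,"jaw":1},{"spin":-0.1,"jaw":1},{"spin":-0.1,"jaw":1},{"spin":-0.1,"jaw":1},{"spin":-0.1,"jaw":1},{"jaw":1}]}}

```text
t: 2.75
eef_pos: [0.4106, -0.2773, 0.2311]
tool_rot: [-0.0, 0.774, 0.633, -0.0]
contact_force: [0.4, 0.5, -0.9]
gripper_width: 1.001
grasp_force: 0.0
```

```bash
python3 - <<'E'
from h import *
o=bot.get_obs(); im=bot.read_camera('wrist'); cv2.imwrite('pics/w1.png',im)
print(o['q'],o['eef_pos'],o['tool_rot'])
E
```

```text
[ 0.76304538  0.20289556 -0.33475038  1.9567422   0.07898051  0.99477632
  0.19129696] [ 0.41057438 -0.27734923  0.23112283] [-1.93552473e-04  7.74251491e-01  6.32878018e-01 -7.45445606e-05]
```

View pics/w1.png

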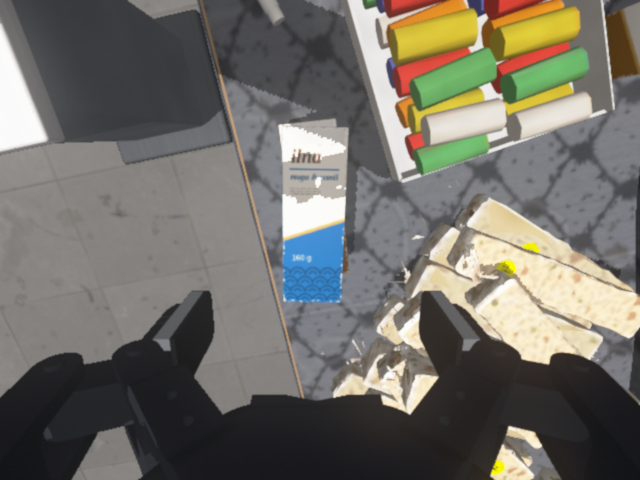

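```bash
cat >> h.py <<'E'
def tool(obs,d):
    q=obs['tool_rot']; return R.from_quat(q[[1,2,3,0]]).as_matrix().T@np.asarray(d)
def theta(obs):
    q=obs['tool_rot']; x=R.from_quat(q[[1,2,3,0]]).as_matrix()[:,0]; return np.degrees(np.arctan2(x[1],x[0]))
E
python3 - <<'E'
from h import *
np.set_printoptions(precision=4,suppress=True)
o=bot.get_obs(); print('theta',theta(o))
P=ray('wrist',[(280,123),(348,127),(342,303),(283,301)],.092,o); print(P,P.mean(0))
print('nougat',ray('wrist',[(405,270),(425,235),(440,225),(380,325),(470,200)],.03,o), 'sweetsbox',ray('wrist',[(400,182)],.04,o))
print('TCP px',proj('wrist',[[*o['eef_pos'][:2],.05]],o))
d=np.diff(P,axis=0); print(np.linalg.norm(d,axis=1),np.degrees(np.arctan2(d[:,1],d[:,0])))
print(ray('wrist',[(335,120),(346,272)],.046,o))
E
```

```text
theta 78.3486574176314
[[ 0.3998 -0.1957  0.092 ]
 [ 0.4508 -0.2092  0.092 ]
 [ 0.419  -0.3564  0.092 ]
 [ 0.3677 -0.3439  0.092 ]] [ 0.4093 -0.2763  0.092 ]
nougat [[ 0.49   -0.3642  0.03  ]
 [ 0.5153 -0.3299  0.03  ]
 [ 0.5315 -0.3224  0.03  ]
 [ 0.4542 -0.4239  0.03  ]
 [ 0.5636 -0.3026  0.03  ]] sweetsbox [[ 0.4954 -0.2689  0.04  ]]
TCP px [[315.0835 210.1304]]
[0.0527 0.1506 0.0528] [ -14.7971 -102.1652  166.2714]
[[ 0.4445 -0.201   0.046 ]
 [ 0.4282 -0.3472  0.046 ]]
```

Call:
{"name": "nudge_tcp", "arguments": {"increments": [{"d":[0.0312,0,-0.004],"jaw":1},{"d":[0.0312,0,-0.004],"jaw":1},{"d":[0.0312,0,-0.004],"jaw":1},{"d":[0.0312,0,-0.004],"jaw":1},{"d":[0.0312,0,-0.004],"jaw":1},{"d":[0.0312,0,-0.004],"jaw":1},{"d":[0.0312,0,-0.004],"jaw":1},{"d":[0.0312,0,-0.004],"jaw":1},{"d":[0.0312,0,-0.004],"jaw":1},{"d":[0.0312,0,-0.004],"jaw":1},{"d":[0.0312,0,-0.004],"jaw":1},{"d":[0.0312,0,-0.004],"jaw":1},{"d":[0.0312,0,-0.004],"jaw":1},{"d":[0.0312,0,-0.004],"jaw":1},{"spin":-0.1,"jaw":1},{"spin":-0.1,"jaw":1},{"jaw":1},{"jaw":1}]}}

```text
t: 4.6
eef_pos: [0.4979, 0.1504, 0.2871]
tool_rot: [-0.0, 0.709, 0.705, -0.0]
contact_force: [-0.9, -0.4, -0.1]
gripper_width: 1.0
grasp_force: 0.0
```

```bash
python3 - <<'E'
from h import *
o=bot.get_obs(); im=bot.read_camera('wrist'); cv2.imwrite('pics/w2.png',im)
print(o['q'],o['eef_pos'],theta(o)); np.save('o2.npy',np.r_[o['eef_pos'],o['tool_rot']])
E
```

```text
[ 0.17663181  0.2362289  -0.6870495   1.81726996  0.16371737  1.14574881
 -0.57013132] [0.49794732 0.15038008 0.28714995] 89.68960494233292
```

View pics/w2.png

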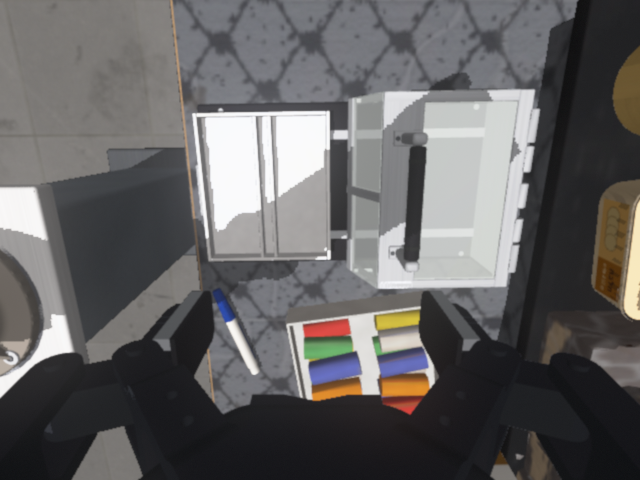

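```bash
python3 - <<'E'
from h import *
np.set_printoptions(precision=4,suppress=True)
v=np.load('o2.npy'); o=dict(eef_pos=v[:3],tool_rot=v[3:])
im=cv2.imread('pics/w2.png')
# refine corners
c=np.array([(195,114),(330,111),(330,260),(210,261)],np.float32).reshape(-1,1,2)
g=cv2.cvtColor(im,cv2.COLOR_BGR2GRAY)
c2=cv2.cornerSubPix(g,c.copy(),(5,5),(-1,-1),(3,50,.01)).reshape(-1,2); print(c2)
for cc in (c.reshape(-1,2),c2):
    P=ray('wrist',cc,.034,o); d=np.roll(P,-1,0)-P
    print(P[:,:2],P.mean(0),np.linalg.norm(d,axis=1),np.degrees(np.arctan2(d[:,1],d[:,0])))
# divider edges at rows
H=ray('wrist',[(418,147),(411,263)],.138,o); print('handle',H,H.mean(0), np.degrees(np.arctan2(*(H[0]-H[1])[[1,0]])))
# dark handle mask
m=(g<45).astype(np.uint8); m[:, :380]=0; m[:,450:]=0; m[:120]=0; m[285:]=0
n,l,s,ce=cv2.connectedComponentsWithStats(m); i=1+np.argmax(s[1:,4]); print(s[i],ce[i])
y,x=np.where(l==i); r=cv2.minAreaRect(np.c_[x,y].astype(np.float32)); print(r)
b=ray('wrist',cv2.boxPoints(r),.131,o); print(b[:,:2],b.mean(0))
E
```

```text
[[192.5509 113.0047]
 [329.2161 110.4696]
 [329.8692 258.4769]
 [208.2657 260.4377]]
[[0.3687 0.2408]
 [0.5141 0.2432]
 [0.5153 0.0728]
 [0.3699 0.0722]] [0.442  0.1573 0.034 ] [0.1454 0.1704 0.1454 0.1686] [   0.9601  -89.6028 -179.7326   90.3948]
[[0.3662 0.2418]
 [0.5133 0.2438]
 [0.5151 0.0748]
 [0.3679 0.0729]] [0.4406 0.1583 0.034 ] [0.1471 0.169  0.1473 0.1689] [   0.761   -89.371  -179.2589   90.5629]
handle [[0.5821 0.2092 0.138 ]
 [0.5836 0.1084 0.138 ]] [0.5828 0.1588 0.138 ] 90.86320608865763
[411 149   3   6   7] [411.8571 151.5714]
((411.9500732421875, 151.64999389648438), (1.5811388492584229, 5.0596442222595215), 18.434947967529297)
[[0.5781 0.2034]
 [0.5792 0.2074]
 [0.5804 0.2069]
 [0.5794 0.203 ]] [0.5793 0.2052 0.131 ]
```

Call:
{"name": "nudge_tcp", "arguments": {"increments": [{"d":[-0.0305,-0.0062,0],"jaw":1},{"d":[-0.0305,-0.0062,0.0115],"jaw":1},{"d":[-0.0305,-0.0062,0.0115],"jaw":1},{"d":[-0.0305,-0.0062,0.0115],"jaw":1},{"d":[-0.0305,-0.0062,0.0115],"jaw":1},{"d":[-0.0305,-0.0062,0.0115],"jaw":1},{"d":[-0.0305,-0.0062,0.0115],"jaw":1},{"d":[-0.0305,-0.0062,0.0115],"jaw":1},{"d":[-0.0305,-0.0062,0.0115],"jaw":1},{"d":[-0.0305,-0.0062,0.0115],"jaw":1},{"d":[-0.0305,-0.0062,0.0115],"jaw":1},{"d":[-0.0305,-0.0062,0.0115],"jaw":1},{"d":[-0.0305,-0.0062,0.011],"jaw":1},{"d":[-0.0305,-0.0062,0],"jaw":1},{"spin":0.072,"jaw":1},{"spin":0.072,"jaw":1},{"spin":0.072,"jaw":1},{"jaw":1},{"jaw":1}]}}

```text
t: 6.55
eef_pos: [0.4108, -0.2764, 0.1499]
tool_rot: [0.0, 0.779, 0.627, -0.0]
contact_force: [0.0, 0.6, 0.5]
gripper_width: 1.0
grasp_force: 0.0
```

```bash
python3 - <<'E'
from h import *
o=bot.get_obs(); print(o['eef_pos'],theta(o),tool(o,np.array([.409,-.2763,.067])-o['eef_pos']))
E
```

```text
[ 0.41076389 -0.27637244  0.14991145] 77.5891676065288 [-0.00028959 -0.00175194  0.08291123]
```

Call:
{"name": "nudge_tcp", "arguments": {"increments": [{"d":[0,-0.0018,0.02],"jaw":1},{"d":[0,0,0.025],"jaw":1},{"d":[0,0,0.02],"jaw":1},{"d":[0,0,0.012],"jaw":1},{"d":[0,0,0.006],"jaw":1},{"jaw":1},{"jaw":0.55},{"jaw":0.5},{"jaw":0.4},{"jaw":0.4},{"jaw":0.4},{"jaw":0.4}], "squeeze": 35}}

```text
t: 7.75
eef_pos: [0.4096, -0.2762, 0.0677]
tool_rot: [0.001, 0.78, 0.626, 0.0]
contact_force: [-1.1, 0.5, 5.9]
gripper_width: 0.6
grasp_force: 37.5
```

Call:
{"name": "nudge_tcp", "arguments": {"increments": [{"d":[0,0,-0.01],"jaw":0.4},{"d":[0,0,-0.03],"jaw":0.4},{"d":[0,0,-0.04],"jaw":0.4},{"d":[0,0,-0.03],"jaw":0.4},{"jaw":0.4}]}}

```text
t: 8.25
eef_pos: [0.4115, -0.2771, 0.1814]
tool_rot: [0.004, 0.78, 0.626, 0.001]
contact_force: [1.1, 0.4, -2.1]
gripper_width: 0.604
grasp_force: 37.4
```

```bash
python3 - <<'E'
from h import *
o=bot.get_obs(); print(o['eef_pos'],theta(o))
im=bot.read_camera('wrist'); cv2.imwrite('pics/w3.png',im)
for n in ('scene','side'): cv2.imwrite(f'pics/{n}3.png',bot.read_camera(n))
np.save('o3.npy',np.r_[o['eef_pos'],o['tool_rot']])
E
```

```text
[ 0.41149712 -0.27709996  0.18138723] 77.55827854247492
```

View pics/w3.png

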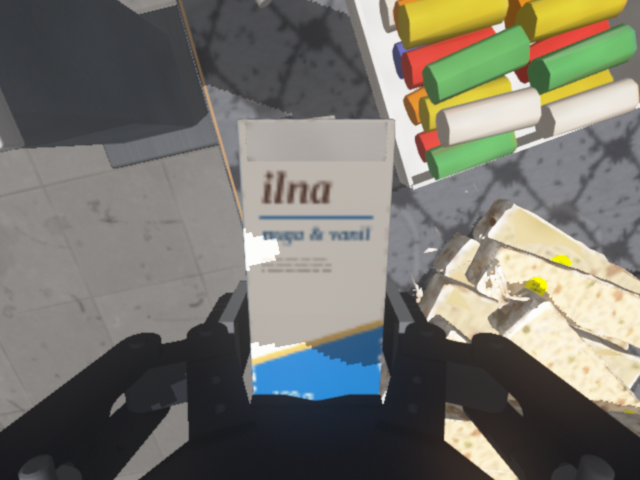

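```bash
python3 - <<'E'
from h import *
np.set_printoptions(precision=4,suppress=True)
v=np.load('o3.npy'); o=dict(eef_pos=v[:3],tool_rot=v[3:])
for z in (.206,.16):
    P=ray('wrist',[(239,120),(393,120),(247,162),(388,162)],z,o)
    print([tool(o,p-o['eef_pos']) for p in P])
t=np.array([.4007,.1567,.181]); print('front',tool(o,t-o['eef_pos']))
E
```

```text
[array([ 0.0742, -0.024 , -0.025 ]), array([ 0.0743,  0.0257, -0.0246]), array([ 0.0609, -0.0222, -0.025 ]), array([ 0.0609,  0.0248, -0.0246])]
[array([ 0.0758, -0.0337,  0.0209]), array([0.0759, 0.0354, 0.0214]), array([ 0.0573, -0.0311,  0.021 ]), array([0.0574, 0.0342, 0.0215])]
front [ 0.4213 -0.104  -0.0016]
```

Call:
{"name": "nudge_tcp", "arguments": {"increments": [{"d":[0.015,0,0],"jaw":0.4},{"d":[0.03,0,0],"jaw":0.4},{"d":[0.03,0,0],"jaw":0.4},{"d":[0.03,0,0],"jaw":0.4},{"d":[0.03,0,0],"jaw":0.4},{"d":[0.03,0,0],"jaw":0.4},{"d":[0.03,0,0],"jaw":0.4},{"d":[0.03,0,0],"jaw":0.4},{"d":[0.03,0,0],"jaw":0.4},{"d":[0.03,0,0],"jaw":0.4},{"d":[0.015,0,0],"spin":-0.0785,"jaw":0.4},{"spin":-0.075,"jaw":0.4},{"spin":-0.075,"jaw":0.4},{"d":[0.02,-0.01,0],"jaw":0.4},{"d":[0.03,-0.016,0],"jaw":0.4},{"d":[0.03,-0.016,0],"jaw":0.4},{"d":[0.03,-0.016,0],"jaw":0.4},{"d":[0.02,-0.01,0.02],"jaw":0.4},{"d":[0.01,-0.005,0.02],"jaw":0.4},{"d":[0,0,0.02],"jaw":0.4}]}}

```text
t: 10.4
eef_pos: [0.397, 0.1576, 0.1151]
tool_rot: [-0.001, 0.702, 0.712, -0.001]
contact_force: [0.3, 0.0, -1.1]
gripper_width: 0.596
grasp_force: 37.4
```

Call:
{"name": "nudge_tcp", "arguments": {"increments": [{"jaw":0.4},{"jaw":0.4}]}}

```text
t: 10.6
eef_pos: [0.3982, 0.1559, 0.1161]
tool_rot: [-0.001, 0.703, 0.711, -0.001]
contact_force: [0.9, 0.1, -1.3]
gripper_width: 0.599
grasp_force: 37.3
```

```bash
python3 - <<'E'
from h import *
o=bot.get_obs(); print(o['q'],o['eef_pos'],theta(o),tool(o,np.array([.4007,.1567,.0375])-o['eef_pos']))
im=bot.read_camera('wrist'); cv2.imwrite('pics/w4.png',im)
for n in ('scene','side'): cv2.imwrite(f'pics/{n}4.png',bot.read_camera(n))
E
```

```text
[ 0.05998885  0.30852252 -0.65892399  2.19215558  0.28248883  0.72527508
 -0.7783589 ] [0.39816455 0.15585649 0.11610948] 90.6693704167344 [0.00085528 0.00276189 0.07860172]
```

Call:
{"name": "nudge_tcp", "arguments": {"increments": [{"d":[0.001,0.002,0.01],"jaw":0.4},{"d":[0,0,0.02],"jaw":0.4},{"d":[0,0,0.016],"jaw":0.4},{"d":[0,0,0.006],"jaw":0.4},{"jaw":0.4},{"jaw":0.4}]}}

```text
t: 11.35
eef_pos: [0.4014, 0.1575, 0.0652]
tool_rot: [0.0, 0.703, 0.711, 0.0]
contact_force: [0.3, -0.3, -1.9]
gripper_width: 0.6
grasp_force: 37.4
```

```bash
python3 - <<'E'
from h import *
o=bot.get_obs(); print(o['eef_pos'],theta(o),tool(o,np.array([.4007,.1567,.0375])-o['eef_pos']))
up=lambda a,w,h:cv2.resize(a,(w,h),interpolation=cv2.INTER_CUBIC)
s,d,w=[bot.read_camera(n) for n in ('scene','side','wrist')]
for n,i in zip(('scene','side','wrist'),(s,d,w)): cv2.imwrite(f'pics/{n}5.png',i)
im=np.zeros((600,800,3),np.uint8)
im[:300,:400]=up(s[290:440,170:370],400,300); im[:300,400:]=up(d[130:250,220:380],400,300); im[300:600,:400]=up(w,400,300); im[300:600,400:]=up(w[60:330,140:500],400,300)
cv2.imwrite('pics/c2.png',im)
E
```

```text
[0.40139777 0.15746406 0.06518286] 90.65047842470621 [-0.00076431 -0.00072292  0.02768221]
```

View pics/c2.png

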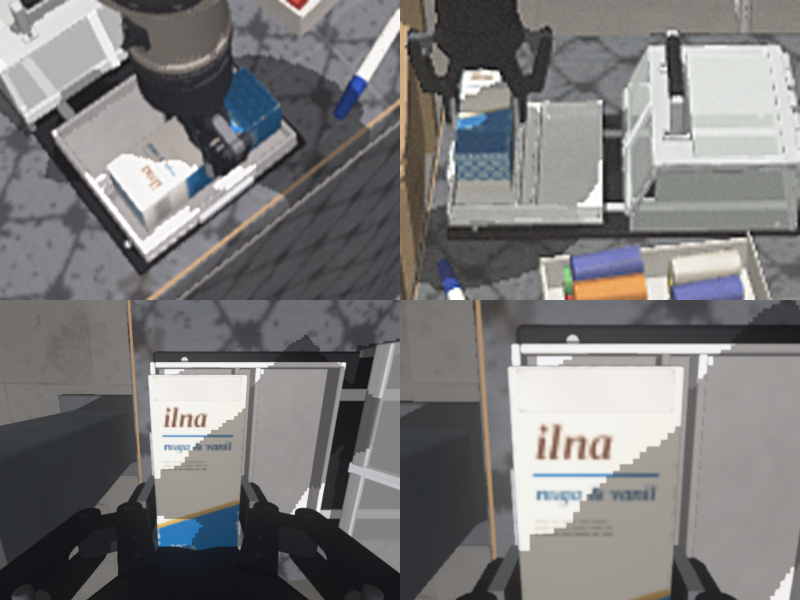

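```bash
python3 - <<'E'
from h import *
np.set_printoptions(precision=4,suppress=True)
o=bot.get_obs()
k=lambda x,y:((x-400)/1.1111+140,(y-300)/1.1111+60)
c=lambda p,z:tool(o,ray('wrist',[p],z,o)[0]-o['eef_pos'])
print('rim outer left far',c(k(513,345),.034),'far right tray',c((345*1.6,365*1.6-480),.034))
print('divider left edge',c(k(700,355),.034))
for p in ((508,366),(684,366)): print('carton top',c(k(*p),.0652+.025))
E
```

```text
rim outer left far [ 0.0847 -0.0342  0.0314] far right tray [0.0834 0.112  0.0317]
divider left edge [0.0808 0.0452 0.0316]
carton top [ 0.0742 -0.0248 -0.0247]
carton top [ 0.0743  0.0264 -0.0247]
```

Call:
{"name": "nudge_tcp", "arguments": {"increments": [{"d":[0,-0.0008,0.008],"jaw":0.4},{"d":[0,0,0.008],"jaw":0.4},{"d":[0,0,0.005],"jaw":0.4},{"d":[0,0,0.003],"jaw":0.4},{"jaw":0.4},{"jaw":0.4}]}}

```text
t: 12.1
eef_pos: [0.4002, 0.1574, 0.0407]
tool_rot: [-0.0, 0.703, 0.711, -0.0]
contact_force: [0.1, 0.3, -1.6]
gripper_width: 0.6
grasp_force: 37.4
```

Call:
{"name": "nudge_tcp", "arguments": {"increments": [{"d":[0,0,0.001],"jaw":0.4},{"d":[0,0,0.001],"jaw":0.4},{"jaw":0.4}]}}

```text
t: 12.4
eef_pos: [0.4003, 0.1572, 0.0388]
tool_rot: [0.0, 0.703, 0.711, 0.0]
contact_force: [-0.1, -0.3, -1.4]
gripper_width: 0.602
grasp_force: 37.4
```

Not touching yet (weight still hanging).

Call:
{"name": "nudge_tcp", "arguments": {"increments": [{"d":[0,0,0.001],"jaw":0.4},{"jaw":0.4}]}}

```text
t: 12.6
eef_pos: [0.4002, 0.1572, 0.0378]
tool_rot: [0.0, 0.703, 0.711, 0.0]
contact_force: [0.1, -0.3, -1.9]
gripper_width: 0.602
grasp_force: 37.5
```

Call:
{"name": "nudge_tcp", "arguments": {"increments": [{"d":[0,0,0.001],"jaw":0.4},{"jaw":0.4}]}}

```text
t: 12.8
eef_pos: [0.4003, 0.1572, 0.0377]
tool_rot: [0.001, 0.703, 0.711, -0.0]
contact_force: [-4.7, -2.9, 14.4]
gripper_width: 0.602
grasp_force: 39.4
```

Call:
{"name": "nudge_tcp", "arguments": {"increments": [{"jaw":0.65},{"jaw":0.75},{"jaw":0.8},{"jaw":0.8},{"d":[0,0,-0.01],"jaw":0.8},{"d":[0,0,-0.03],"jaw":0.9},{"d":[0,0,-0.04],"jaw":1},{"d":[0,0,-0.04],"jaw":1},{"d":[0,0,-0.03],"jaw":1},{"jaw":1}]}}

```text
t: 13.8
eef_pos: [0.4025, 0.1586, 0.1911]
tool_rot: [0.002, 0.703, 0.711, 0.003]
contact_force: [0.5, -0.2, -0.2]
gripper_width: 1.002
grasp_force: 0.0
```

```bash
python3 - <<'E'
from h import *
o=bot.get_obs(); print(o['eef_pos'],theta(o))
d=np.array([.409,-.2763,.20])-o['eef_pos']; print(tool(o,d))
for n in ('scene','side','wrist'): cv2.imwrite(f'pics/{n}6.png',bot.read_camera(n))
np.save('o6.npy',np.r_[o['eef_pos'],o['tool_rot']])
E
```

```text
[0.40252263 0.15862089 0.19113443] 90.65103889288018
[-0.4349478  0.0016106 -0.0097239]
```

Call:
{"name": "nudge_tcp", "arguments": {"increments": [{"d":[-0.0266,0.012,-0.01],"jaw":1},{"d":[-0.0266,0.012,-0.01],"jaw":1},{"d":[-0.0266,0.012,-0.01],"jaw":1},{"d":[-0.0266,0.012,-0.01],"jaw":1},{"d":[-0.0266,0.012,0],"jaw":1},{"d":[-0.0266,0.012,0],"jaw":1},{"d":[-0.0306,-0.0077,0],"jaw":1},{"d":[-0.0306,-0.0077,0],"jaw":1},{"d":[-0.0306,-0.0077,0],"jaw":1},{"d":[-0.0306,-0.0077,0],"jaw":1},{"d":[-0.0306,-0.0077,0],"jaw":1},{"d":[-0.0306,-0.0077,0],"jaw":1},{"d":[-0.0306,-0.0077,0],"jaw":1},{"d":[-0.0306,-0.0077,0],"jaw":1},{"d":[-0.0306,-0.0077,0],"jaw":1},{"spin":0.113,"jaw":1},{"spin":0.113,"jaw":1},{"jaw":1},{"jaw":1}]}}

```text
t: 15.85
eef_pos: [0.4075, -0.2771, 0.2257]
tool_rot: [-0.001, 0.778, 0.629, -0.0]
contact_force: [-0.4, -0.6, -0.4]
gripper_width: 0.998
grasp_force: 0.0
```

```bash
python3 - <<'E'
from h import *
o=bot.get_obs(); print(o['eef_pos'],theta(o))
np.save('o7.npy',np.r_[o['eef_pos'],o['tool_rot']])
w=bot.read_camera('wrist'); cv2.imwrite('pics/w7.png',w)
s,d=cv2.imread('pics/scene6.png'),cv2.imread('pics/side6.png')
up=lambda a,w,h:cv2.resize(a,(w,h),interpolation=cv2.INTER_CUBIC)
im=np.zeros((600,800,3),np.uint8)
im[:300,:400]=up(s[290:440,170:370],400,300); im[:300,400:]=up(d[130:250,220:380],400,300); im[300:600,:400]=up(w[75:375,115:515],400,300); im[300:600,400:]=up(cv2.imread('pics/wrist6.png')[60:330,140:500],400,300)
cv2.imwrite('pics/c3.png',im)
E
```

```text
[ 0.40745574 -0.27708889  0.22568263] 77.91992757055151
```

View pics/c3.png

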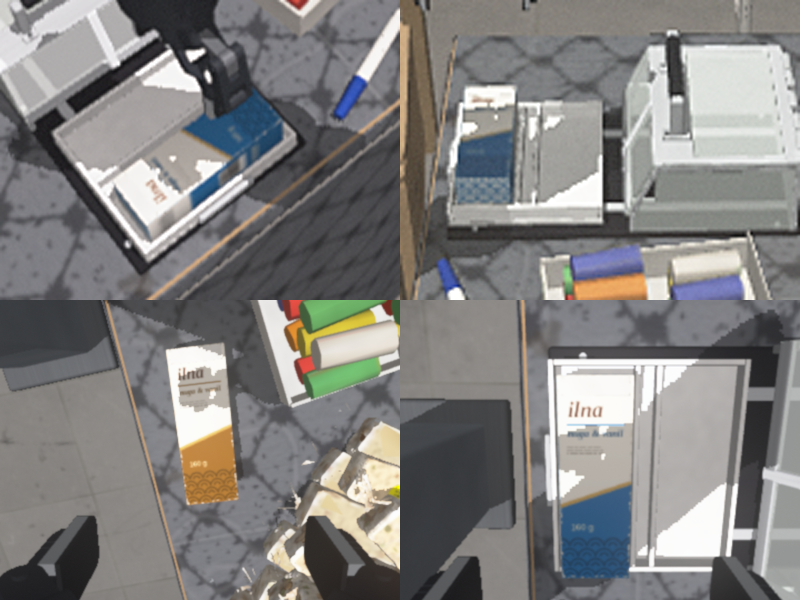

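```bash
python3 - <<'E'
from h import *
np.set_printoptions(precision=4,suppress=True)
v=np.load('o7.npy'); o=dict(eef_pos=v[:3],tool_rot=v[3:])
w=cv2.imread('pics/w7.png')
c=np.array([(166,348),(224,343),(238,499),(185,504)],np.float32)-[0,300]+[115,75]
P=ray('wrist',c,.046,o); d=np.roll(P,-1,0)-P
print(P,P.mean(0),np.linalg.norm(d,axis=1),np.degrees(np.arctan2(d[:,1],d[:,0])))
print(tool(o,P.mean(0)-o['eef_pos']))
# mask check: orange/brown area axis
N=ray('wrist',np.array([(268,545),(290,520),(310,480),(240,590)])-[0,300]+[115,75],.03,o); print('nougat',[tool(o,p-o['eef_pos']) for p in N])
E
```

```text
[[ 0.3942 -0.1935  0.046 ]
 [ 0.4451 -0.2     0.046 ]
 [ 0.4307 -0.348   0.046 ]
 [ 0.3777 -0.3423  0.046 ]] [ 0.4119 -0.271   0.046 ] [0.0513 0.1487 0.0532 0.1498] [ -7.3289 -95.5773 173.8447  83.6949]
[0.0068 0.0035 0.1797]
nougat [array([-0.1253,  0.0741,  0.1954]), array([-0.0954,  0.0959,  0.1954]), array([-0.0502,  0.1133,  0.1954]), array([-0.1826,  0.0454,  0.1954])]
```

Call:
{"name": "nudge_tcp", "arguments": {"increments": [{"d":[0,0,0.01],"spin":-0.099,"jaw":1},{"d":[0.0066,0.0037,0.03],"jaw":1},{"d":[0,0,0.04],"jaw":1},{"d":[0,0,0.04],"jaw":1},{"d":[0,0,0.04],"jaw":1},{"d":[0,0,0.025],"jaw":1},{"d":[0,0,0.015],"jaw":1},{"d":[0,0,0.0045],"jaw":1},{"jaw":1},{"jaw":1}]}}

```text
t: 16.9
eef_pos: [0.413, -0.2718, 0.023]
tool_rot: [0.001, 0.746, 0.665, 0.0]
contact_force: [-1.1, 0.6, -0.1]
gripper_width: 1.0
grasp_force: 0.0
```

Call:
{"name": "nudge_tcp", "arguments": {"increments": [{"jaw":0.55},{"jaw":0.5},{"jaw":0.4},{"jaw":0.4},{"jaw":0.4},{"jaw":0.4}], "squeeze": 35}}

```text
t: 17.5
eef_pos: [0.4127, -0.2719, 0.0231]
tool_rot: [0.001, 0.747, 0.665, 0.0]
contact_force: [-1.4, 0.2, 5.9]
gripper_width: 0.601
grasp_force: 36.1
```

Call:
{"name": "nudge_tcp", "arguments": {"increments": [{"d":[0,0,-0.01],"jaw":0.4},{"d":[0,0,-0.03],"jaw":0.4},{"d":[0,0,-0.04],"jaw":0.4},{"d":[0,0,-0.04],"jaw":0.4},{"d":[0,0,-0.02],"jaw":0.4},{"d":[0,0,-0.01],"jaw":0.4},{"jaw":0.4},{"jaw":0.4}]}}

```text
t: 18.3
eef_pos: [0.4115, -0.2712, 0.1714]
tool_rot: [-0.001, 0.747, 0.665, -0.0]
contact_force: [1.0, 0.3, -2.8]
gripper_width: 0.597
grasp_force: 37.8
```

```bash
python3 - <<'E'
from h import *
o=bot.get_obs(); print(o['eef_pos'],theta(o))
im=bot.read_camera('wrist'); cv2.imwrite('pics/w8.png',im)
np.save('o8.npy',np.r_[o['eef_pos'],o['tool_rot']])
# edge rows of carton near the far end, along the column 316
g=cv2.cvtColor(im,cv2.COLOR_BGR2GRAY).astype(int)
for u in (270,300,330,360):
    e=abs(np.diff(g[80:180,u])); print(u,[(80+i,e[i]) for i in np.argsort(-e)[:4]])
E
```

```text
[ 0.41151969 -0.27123296  0.17135623] 83.38089823511676
270 [(np.int64(116), np.int64(41)), (np.int64(117), np.int64(30)), (np.int64(101), np.int64(18)), (np.int64(171), np.int64(14))]
300 [(np.int64(115), np.int64(41)), (np.int64(116), np.int64(36)), (np.int64(177), np.int64(17)), (np.int64(178), np.int64(17))]
330 [(np.int64(115), np.int64(50)), (np.int64(116), np.int64(33)), (np.int64(114), np.int64(12)), (np.int64(158), np.int64(7))]
360 [(np.int64(114), np.int64(42)), (np.int64(115), np.int64(38)), (np.int64(113), np.int64(9)), (np.int64(116), np.int64(8))]
```

Call:
{"name": "nudge_tcp", "arguments": {"increments": [{"d":[0.0145,0.0007,0],"jaw":0.4},{"d":[0.0289,0.0013,0],"jaw":0.4},{"d":[0.0289,0.0013,0],"jaw":0.4},{"d":[0.0289,0.0013,0],"jaw":0.4},{"d":[0.0289,0.0013,0],"jaw":0.4},{"d":[0.0289,0.0013,0],"jaw":0.4},{"d":[0.0289,0.0013,0],"jaw":0.4},{"d":[0.0289,0.0013,0],"jaw":0.4},{"d":[0.0289,0.0013,0],"jaw":0.4},{"d":[0.0289,0.0013,0],"jaw":0.4},{"d":[0.0289,0.0013,0],"jaw":0.4},{"d":[0.0289,0.0013,0],"jaw":0.4},{"d":[0.0289,0.0013,0],"jaw":0.4},{"d":[0.0289,0.0013,0],"jaw":0.4},{"d":[0.0289,0.0013,0],"jaw":0.4},{"d":[0.0145,0.0007,0],"spin":-0.06,"jaw":0.4},{"d":[0,0,0.02],"spin":-0.067,"jaw":0.4},{"d":[0,0,0.03],"jaw":0.4},{"d":[0,0,0.02],"jaw":0.4},{"jaw":0.4}]}}

```text
t: 20.35
eef_pos: [0.479, 0.1557, 0.0993]
tool_rot: [-0.002, 0.702, 0.712, -0.003]
contact_force: [-0.8, -0.4, -1.6]
gripper_width: 0.601
grasp_force: 37.6
```

Call:
{"name": "nudge_tcp", "arguments": {"increments": [{"jaw":0.4},{"jaw":0.4}]}}

```text
t: 20.55
eef_pos: [0.4824, 0.1572, 0.1033]
tool_rot: [0.0, 0.703, 0.711, 0.001]
contact_force: [0.7, 0.6, -1.7]
gripper_width: 0.601
grasp_force: 37.6
```

```bash
python3 - <<'E'
from h import *
o=bot.get_obs(); print(o['eef_pos'],theta(o),tool(o,np.array([.4807,.1575,.062])-o['eef_pos']))
E
```

```text
[0.48239763 0.1572272  0.10331941] 90.69539075908749 [ 0.00027168 -0.00175504  0.04131702]
```

Call:
{"name": "nudge_tcp", "arguments": {"increments": [{"d":[0,-0.0017,0.012],"jaw":0.4},{"d":[0,0,0.015],"jaw":0.4},{"d":[0,0,0.009],"jaw":0.4},{"d":[0,0,0.003],"jaw":0.4},{"jaw":0.4},{"jaw":0.4}]}}

```text
t: 21.15
eef_pos: [0.4802, 0.1571, 0.0634]
tool_rot: [-0.0, 0.703, 0.711, 0.0]
contact_force: [0.8, -0.4, -3.1]
gripper_width: 0.603
grasp_force: 37.7
```

```bash
python3 - <<'E'
from h import *
o=bot.get_obs(); print(o['eef_pos'],theta(o),tool(o,np.array([.4807,.1575,.0375])-o['eef_pos']))
up=lambda a,w,h:cv2.resize(a,(w,h),interpolation=cv2.INTER_CUBIC)
s,d,w=[bot.read_camera(n) for n in ('scene','side','wrist')]
for n,i in zip(('scene','side','wrist'),(s,d,w)): cv2.imwrite(f'pics/{n}9.png',i)
im=np.zeros((600,800,3),np.uint8)
im[:300,:400]=up(s[290:440,170:370],400,300); im[300:,:400]=up(d[130:250,220:380],400,300); im[:,400:]=up(w[60:360,200:400],400,600)
cv2.imwrite('pics/c4.png',im)
E
```

```text
[0.48023237 0.15709358 0.0633626 ] 90.67248214405984 [0.00039593 0.00046858 0.02586275]
```

View pics/c4.png

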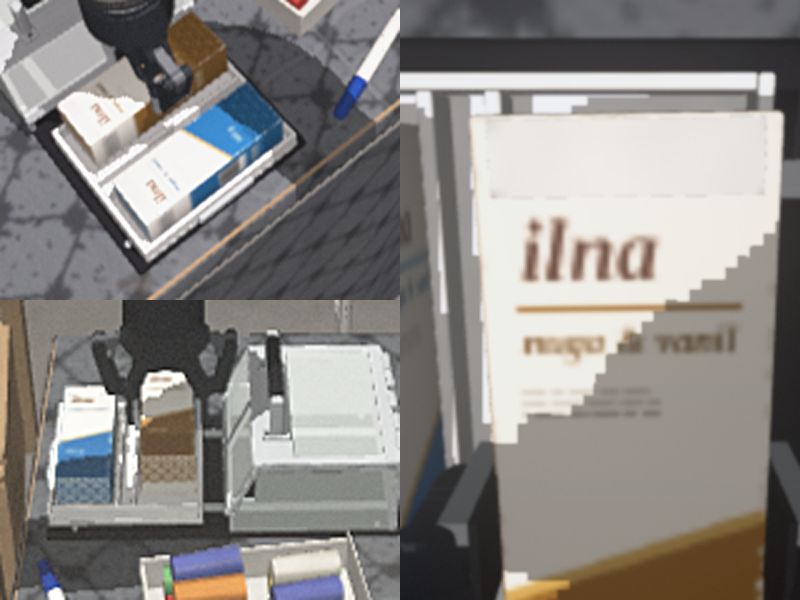

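```bash
python3 - <<'E'
from h import *
np.set_printoptions(precision=4,suppress=True)
o=bot.get_obs()
k=lambda x,y:((x-400)/2+200,y/2+60)
c=lambda p,z:tool(o,ray('wrist',[p],z,o)[0]-o['eef_pos'])
print('rim outer right far',c(k(775,74),.034),'rim mid',c(k(500,72),.034))
print('divider rear wall top edge',c(k(500,95),.034),c(k(470,95),.034))
for p in ((471,117),(783,112),(505,600),(757,600)): print('carton top',c(k(*p),.0634+.023))
E
```

```text
rim outer right far [0.0862 0.0338 0.0297] rim mid [ 0.0865 -0.0299  0.0297]
divider rear wall top edge [ 0.0815 -0.0302  0.0297] [ 0.0815 -0.0372  0.0297]
carton top [ 0.0746 -0.0257 -0.0227]
carton top [ 0.0754  0.0254 -0.0227]
carton top [-0.0176 -0.0247 -0.0227]
carton top [-0.0175  0.0259 -0.0227]
```

Call:
{"name": "nudge_tcp", "arguments": {"increments": [{"d":[0.001,0,0.008],"spin":0.008,"jaw":0.4},{"d":[0,0,0.008],"jaw":0.4},{"d":[0,0,0.004],"jaw":0.4},{"d":[0,0,0.002],"jaw":0.4},{"jaw":0.4},{"jaw":0.4}]}}

```text
t: 21.9
eef_pos: [0.4801, 0.158, 0.0413]
tool_rot: [-0.0, 0.706, 0.708, 0.0]
contact_force: [0.1, -0.9, -1.5]
gripper_width: 0.603
grasp_force: 37.8
```

Call:
{"name": "nudge_tcp", "arguments": {"increments": [{"d":[0,0,0.001],"jaw":0.4},{"jaw":0.4}]}}

```text
t: 22.1
eef_pos: [0.4802, 0.1579, 0.0404]
tool_rot: [0.0, 0.706, 0.708, 0.0]
contact_force: [0.9, -0.3, -1.6]
gripper_width: 0.599
grasp_force: 37.8
```

Call:
{"name": "nudge_tcp", "arguments": {"increments": [{"d":[0,0,0.001],"jaw":0.4},{"jaw":0.4}]}}

```text
t: 22.3
eef_pos: [0.4801, 0.1578, 0.0393]
tool_rot: [0.0, 0.706, 0.708, -0.0]
contact_force: [-0.3, 0.4, -1.1]
gripper_width: 0.603
grasp_force: 37.8
```

Call:
{"name": "nudge_tcp", "arguments": {"increments": [{"d":[0,0,0.0007],"jaw":0.4},{"jaw":0.4}]}}

```text
t: 22.5
eef_pos: [0.4801, 0.1578, 0.0392]
tool_rot: [0.0, 0.706, 0.708, -0.0]
contact_force: [-3.3, -0.5, 5.7]
gripper_width: 0.603
grasp_force: 38.5
```

Call:
{"name": "nudge_tcp", "arguments": {"increments": [{"d":[0,0,0.0007],"jaw":0.4},{"jaw":0.4}]}}

```text
t: 22.7
eef_pos: [0.4801, 0.1578, 0.0391]
tool_rot: [0.001, 0.706, 0.708, -0.0]
contact_force: [-4.6, -2.1, 14.7]
gripper_width: 0.605
grasp_force: 39.6
```

Call:
{"name": "nudge_tcp", "arguments": {"increments": [{"jaw":0.65},{"jaw":0.7},{"jaw":0.75},{"jaw":0.75},{"d":[0,0,-0.01],"jaw":0.75},{"d":[0,0,-0.03],"jaw":0.75},{"d":[0,0,-0.04],"jaw":0.9},{"d":[0,0,-0.04],"jaw":1},{"d":[0,0,-0.04],"jaw":1},{"d":[0,0,-0.01],"jaw":1},{"jaw":1},{"jaw":1}]}}

```text
t: 23.9
eef_pos: [0.4795, 0.1574, 0.2071]
tool_rot: [-0.0, 0.706, 0.708, -0.001]
contact_force: [-0.8, -0.5, -0.3]
gripper_width: 0.996
grasp_force: 0.0
```

```bash
python3 - <<'E'
from h import *
np.set_printoptions(precision=4,suppress=True)
o=bot.get_obs(); print(o['eef_pos'],theta(o),tool(o,np.array([.5838,.1587,.117])-o['eef_pos']))
s,d,w=[bot.read_camera(n) for n in ('scene','side','wrist')]
for n,i in zip(('scene','side','wrist'),(s,d,w)): cv2.imwrite(f'pics/{n}10.png',i)
# tops of cartons: check extents by ray in side view of bright region skipped
# handle: dark elongated blob near predicted location in scene & side & wrist
for n,i in (('scene',s),('side',d),('wrist',w)):
    e=proj(n,[[.585,.109,.131],[.584,.2087,.131]],o); print(n,e)
    m=(cv2.cvtColor(i,cv2.COLOR_BGR2GRAY)<75).astype(np.uint8); lo=e.min(0)-8; hi=e.max(0)+8
    mm=np.zeros_like(m); a=np.s_[int(lo[1]):int(hi[1]),int(lo[0]):int(hi[0])]; mm[a]=m[a]
    k,l,st,ce=cv2.connectedComponentsWithStats(mm)
    j=1+np.argmax(st[1:,4]); y,x=np.where(l==j); r=cv2.minAreaRect(np.c_[x,y].astype(np.float32)); print(st[j],r, ray(n,[r[0]],.133,o)[0])
E
```

```text
[0.4795 0.1574 0.2071] 90.18824509136418 [0.0011 0.1044 0.09  ]
scene [[227.6863 262.2836]
 [181.2246 291.6442]]
[180 254  55  40 794] ((207.0, 273.5), (39.0, 54.0), 90.0) [0.5867 0.1527 0.133 ]
side [[330.6418 169.449 ]
 [328.9418 145.5874]]
[326 144   8  24 130] ((329.4113464355469, 155.54946899414062), (23.20331382751465, 6.220849514007568), 87.39744567871094) [0.5837 0.1628 0.133 ]
wrist [[465.6107 310.0752]
 [483.979  165.2856]]
[ 457  163   34  155 3203] ((475.95745849609375, 240.43670654296875), (23.15958595275879, 155.09803771972656), 6.654425144195557) [0.5845 0.1606 0.133 ]
```

Call:
{"name": "nudge_tcp", "arguments": {"increments": [{"d":[0,0.01,0],"spin":-0.008,"jaw":1},{"d":[0,0.022,0],"jaw":1},{"d":[0.002,0.025,0],"jaw":1},{"d":[0,0.022,0],"jaw":1},{"d":[0,0.018,0],"jaw":1},{"d":[0,0.0076,0],"jaw":1},{"d":[0,0,0.01],"jaw":1},{"d":[0,0,0.03],"jaw":1},{"d":[0,0,0.03],"jaw":1},{"d":[0,0,0.015],"jaw":1},{"d":[0,0,0.005],"jaw":1},{"jaw":1},{"jaw":1}]}}

```text
t: 25.35
eef_pos: [0.5853, 0.1615, 0.1191]
tool_rot: [0.0, 0.703, 0.711, 0.001]
contact_force: [-0.0, -0.3, 0.3]
gripper_width: 0.997
grasp_force: 0.0
```

Call:
{"name": "nudge_tcp", "arguments": {"increments": [{"jaw":0.6},{"jaw":0.35},{"jaw":0.25},{"jaw":0.18},{"jaw":0.05},{"jaw":0.05},{"jaw":0.05},{"jaw":0.05},{"jaw":0.05},{"jaw":0.05}], "squeeze": 60}}

```text
t: 26.35
eef_pos: [0.5836, 0.1609, 0.118]
tool_rot: [-0.0, 0.703, 0.711, -0.001]
contact_force: [-5.9, -0.7, 5.7]
gripper_width: 0.138
grasp_force: 58.5
```

```bash
python3 - <<'E'
import numpy as np
p=np.radians(np.arange(0,61,5)); x=-.115*np.cos(p)+.041*np.sin(p); z=.115*np.sin(p)+.041*np.cos(p)
for a,b,c in zip(np.arange(5,61,5),np.diff(x)/2,np.diff(z)/2): print(a,round(b,4),round(-c,4))
print(x[-1]-x[0],z[-1]-z[0])
E
```

```text
5 0.002 -0.0049
10 0.0024 -0.0047
15 0.0028 -0.0045
20 0.0032 -0.0042
25 0.0036 -0.004
30 0.0039 -0.0036
35 0.0042 -0.0033
40 0.0045 -0.0029
45 0.0047 -0.0025
50 0.0049 -0.0021
55 0.0051 -0.0016
60 0.0052 -0.0012
0.09300704155516197 0.07909292143521043
```

Call:
{"name": "nudge_tcp", "arguments": {"increments": [{"d":[0,0.001,-0.0025],"jaw":0.05},{"d":[0,0.001,-0.0025],"jaw":0.05},{"d":[0,0.002,-0.0049],"jaw":0.05},{"d":[0,0.0024,-0.0047],"jaw":0.05},{"d":[0,0.0024,-0.0047],"jaw":0.05},{"d":[0,0.0028,-0.0045],"jaw":0.05},{"d":[0,0.0028,-0.0045],"jaw":0.05},{"d":[0,0.0032,-0.0042],"jaw":0.05},{"d":[0,0.0032,-0.0042],"jaw":0.05},{"d":[0,0.0036,-0.004],"jaw":0.05},{"d":[0,0.0036,-0.004],"jaw":0.05},{"d":[0,0.0039,-0.0036],"jaw":0.05},{"d":[0,0.0039,-0.0036],"jaw":0.05},{"jaw":0.05},{"jaw":0.05}]}}

```text
t: 27.85
eef_pos: [0.6199, 0.1613, 0.1703]
tool_rot: [-0.0, 0.703, 0.711, -0.001]
contact_force: [-6.8, -1.1, 2.5]
gripper_width: 0.138
grasp_force: 59.1
```

```bash
python3 -c "
from h import *
o=bot.get_obs(); print(o['eef_pos']-[.5836,.1609,.118],o['contact_force'],o['grasp_force'])"
```

```text
[0.03626669 0.0004105  0.05232805] [-6.83913857 -1.06188038  2.53316426] 59.063823223114014
```

Call:
{"name": "nudge_tcp", "arguments": {"increments": [{"d":[0,0.0042,-0.0033],"jaw":0.05},{"d":[0,0.0042,-0.0033],"jaw":0.05},{"d":[0,0.0045,-0.0029],"jaw":0.05},{"d":[0,0.0045,-0.0029],"jaw":0.05},{"d":[0,0.0047,-0.0025],"jaw":0.05},{"d":[0,0.0047,-0.0025],"jaw":0.05},{"d":[0,0.0049,-0.0021],"jaw":0.05},{"d":[0,0.0049,-0.0021],"jaw":0.05},{"d":[0,0.0051,-0.0016],"jaw":0.05},{"d":[0,0.0051,-0.0016],"jaw":0.05},{"d":[0,0.0052,-0.0012],"jaw":0.05},{"d":[0,0.0026,-0.0006],"jaw":0.05},{"d":[0,0.0026,-0.0006],"jaw":0.05},{"jaw":0.05},{"jaw":0.05},{"jaw":0.05}]}}

```text
t: 29.45
eef_pos: [0.6782, 0.162, 0.1974]
tool_rot: [0.0, 0.703, 0.711, 0.0]
contact_force: [-3.7, -0.4, 5.9]
gripper_width: 0.136
grasp_force: 59.3
```

```bash
python3 - <<'E'
from h import *
o=bot.get_obs(); print(o['eef_pos']-[.5836,.1609,.118],o['contact_force'],o['torque'],o['grasp_force'])
s,d,w=[bot.read_camera(n) for n in ('scene','side','wrist')]
for n,i in zip(('scene','side','wrist'),(s,d,w)): cv2.imwrite(f'pics/{n}11.png',i)
up=lambda a,w,h:cv2.resize(a,(w,h),interpolation=cv2.INTER_CUBIC)
im=np.zeros((600,800,3),np.uint8)
im[:300,:400]=up(s[210:420,110:390],400,300); im[300:,:400]=up(w,400,300); im[:,400:]=up(d[50:260,230:370],400,600)
cv2.imwrite('pics/c5.png',im)
E
```

```text
[0.09464617 0.00105172 0.07942709] [-3.66555706 -0.43435087  5.86721243] [-0.21977798  0.6768138  -0.02371677] 59.25881087779999
```

View pics/c5.png

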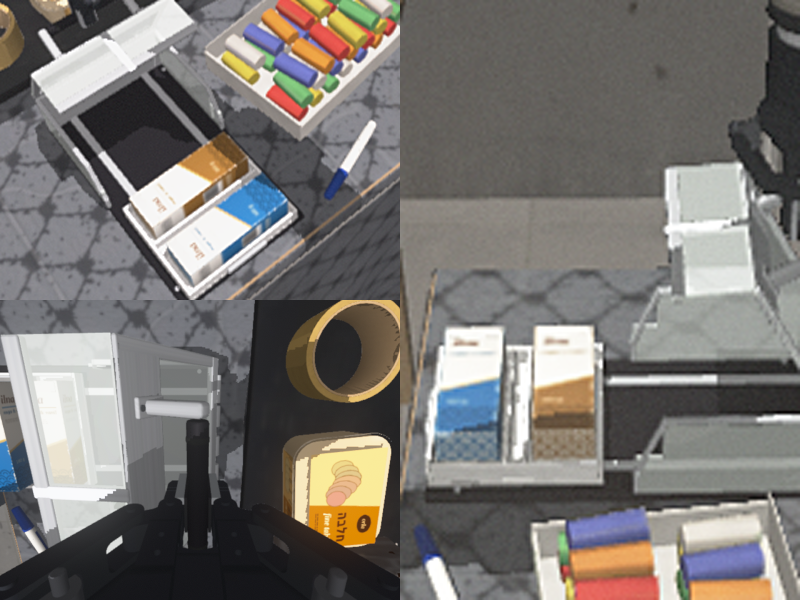

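Call:
{"name": "nudge_tcp", "arguments": {"increments": [{"jaw":0.05},{"jaw":0.05},{"jaw":0.05}]}}

```text
t: 29.9
eef_pos: [0.6782, 0.162, 0.1974]
tool_rot: [0.0, 0.703, 0.711, 0.0]
contact_force: [-2.8, -1.4, 5.5]
gripper_width: 0.135
grasp_force: 59.3
```

```bash
python3 -c "
from station import bot
print(bot.hand_in())"
```

```text
the job is handed in; nothing more can be done
None
```

I laid both cartons flat in the tray, blue in the front compartment and brown in the rear, then raised the hood to about 60–61° by its handle and handed in at 29.9 s with the gripper still holding it; the verdict was not shown.

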